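Weigh a jar of nails on a trip balance

TASK

A jar of nails of unknown weight sits in one pan of the balance. Gently set the steel knob weights standing on the shelf into the empty pan, the large one, and the small one as well only if it is needed, until the beam is level. A weight that is not needed stays on the shelf.

Things in the scene. Friction and masses are not known exactly. Their poses are not given: they have to be found in the camera images.
- beam (a joint): Tilt of the balance's aluminium beam, rad: 0 = jar side down on its stop (as at the start), 0.10 = level, 0.20 = weights' side fully down. A needle on it points at a white plate's dark centre line when level. Settles in 1.5 s; 10 g of difference tilts it 0.014 rad. The jar weighs (within 3 percent) as much as the large weight or as both weights. Grey base 100 x 300 mm; needle plate top 170 mm up.
- pan (a point): Centre of the upper face of the empty pan's floor; 102 mm above the shelf at the start, 89 mm when level, moving with the beam. Steel disc 120 mm across, 114 mm inside its rim, which is 4 mm high. z is up. Pans stay horizontal; where a load stands in one makes no difference. The other pan, 260 mm away, holds the jar (54 mm across, 68 mm high). The jar on stacked wood offcuts is not concerned.
- weight_large: Large steel knob weight, 200 g: cylinder 33 mm across and 26 mm high, with a knob 20 mm across on top, 40 mm high in all. Stands upright on the shelf. Origin at the centre of its underside, z up its axis.
- weight_small: Small steel knob weight, 100 g: cylinder 25 mm across and 22 mm high, with a knob 15 mm across on top, 33 mm high in all. Stands upright on the shelf. Origin at the centre of its underside, z up its axis.
There are look-alikes about, which are no part of the job. Leave any orange or purple look-alike of the weight_large alone.

How it is judged (in metres and radians):
At the end, for the whole second after the job is handed in: The large weight rests in the empty pan (its origin within 48 mm of the pan's centre), the small weight rests either in that pan too or down on the shelf, and the beam has come to rest level, joint between 0.05 and 0.15 rad (level is 0.10) (horizontal distance between weight_large and pan below 0.048 m and z of weight_large in the frame of pan between -0.008 and 0.03 m and linear speed of each of weight_large, weight_small below 0.03 m/s and value of joint beam between 0.05 and 0.15 rad and velocity of joint beam between -0.05 and 0.05 rad/s and ((horizontal distance between weight_small and pan below 0.048 m and z of weight_small in the frame of pan between -0.008 and 0.03 m and linear speed of weight_small below 0.03 m/s) or height (world z) of weight_small below 0.03 m)); the robot touches nothing.
It fails at once if A weight is dropped (it falls freely faster than 0.8 m/s, a fall of more than about 30 mm) ((linear speed of weight_large above 0.8 m/s and contact force between the fingers and weight_large below 0.05 N) or (linear speed of weight_small above 0.8 m/s and contact force between the fingers and weight_small below 0.05 N)).
It also fails if it takes over 58 s, if anything falls off the work surface, if the arm or the gripper's body presses on something with over 40 N, if the wrist force passes 120 N, or if a joint passes its speed limit or range.

ROBOT

A 6-joint arm with a two-finger parallel gripper is mounted at the origin on the work surface. World frame = base frame: x ahead of the robot, y to its left, z up, the work surface at z = 0. Lengths are in mm, angles in rad, forces in N, time in s.
With the tool pointing down it reaches from about 300 to 775 mm from the base axis. Payload 14.6 kg.
Tool frame: the origin (TCP) lies midway between the tips of the shut fingers; the grasp point (between the pads) lies 19 mm behind it (manip.grip_point_offset is the distance from the TCP to the grasp point, in mm); x points along the fingers, z is the direction in which the jaws open and shut, and the axes are right-handed (so a half turn about x gives the same grasp; the last joint's range is limited). The gripper opens to 94 mm and grips with 3 to 60 N. Pads are 16 mm wide; open, the fingers measure 119 mm over their backs; the gripper's body (75 mm by 177 mm) begins 78 mm behind the grasp point.
Start: joints at [1.257, 0.3, 1.521, -0, 1.321, -0.067], TCP at [134.364, 533.325, 205.446] pointing down, gripper open.
Joint ranges: [-3.03, 3.03], [-0.79, 2.21], [0.23, 2.52], [-1.04, 4.18], [0, 3.07], [-2.55, 2.55]. Speed limits (rad/s): [2.22, 2.22, 2.57, 3.14, 3.14, 3.14].

INTERFACE

Orientations are given as [roll, pitch, yaw] about the fixed x, y, z axes, in that order (R = Rz(yaw) Ry(pitch) Rx(roll)).
In Python, from cell import manip, camera, calibration, order gives the robot as it stands.
- The arm moves only by the tool jog_arm, never from a script. Its arguments are lists of equal length, an entry for each row: "turn": the turn, a rotation vector about the tool's x, y, z in degrees, a list of three; "dp": the shift along the tool's x, y, z in cm, a list of three; "gripper": the closure, from 0 (fully open) to 1 (shut). In form: {"turn": [[ax, ay, az], ...], "dp": [[tx, ty, tz], ...], "gripper": [gripper, ...]}. A call has 1 to 8 rows; each row shifts and turns the pose as measured when the row begins, along the tool's axes as they then stand; what a row does not reach is not made up. A row lasts 1/8 s, in which the tool goes at most 62.5 mm and 10.7 degrees, less where a joint would pass 70% of its speed; a pose out of reach is approached as far as the arm can. A call is refused whole if a number of a shift passes 6.25 or a number of a turn 10.7, either way. A call with a gripper value outside its range is refused whole. The fingers move at their own pace and stop on an object; "grip_force" is the grip in N (left out, the last holds). Time passes only in rows, so rows that do not move let the fingers close. It gives the time, the measured TCP pose, the force and the opening at its end, in the units of the state.
- manip.read_state(): the state, without advancing time (a new reading comes with each control period).
- camera(name): name is "side" or "top"; returns (picture, depth): 384x512x3 uint8, red, green, blue; 384x512 float32, mm along the optical axis (not along the pixel's ray), 0 where there is no reading.
- calibration(name): a dict with "K" (3x3 intrinsics, pixels), "distortion" ([k1, k2, p1, p2, k3] as OpenCV has them; the pictures are not rectified), "world_from_camera" (4x4, takes a point from camera to world coordinates). Camera axes: x right, y down, z forward; pixel columns grow to the right and rows downward; lengths in mm; the calibration is good to about 2 mm. A picture is of the moment at which its call begins. calibration takes no time and is no camera call.
- order.sign_off(): hands the job in, once; it reports no verdict.
The state is a dict: "clock": time; "joints": joint angles; "qd": joint speeds; "effort": joint torques, N m; "eef_pos": TCP position; "eef_rot": TCP orientation; "wrist_force": force on the tool from outside, world axes, zero at the start; "moment": the same for the moment, N m; "finger_gap": finger opening in mm.
Only numpy, scipy, OpenCV 4.12 (cv2) and the standard library are available. Lean on these libraries where they do the work, as an engineer would, in place of code of your own. Each camera call takes 0.05 s, during which the arm holds its last target.

## Working session

There is one attempt and no reset: what is moved stays moved. The work goes in short steps, Python scripts to look and compute and a tool call to move; the robot and the scene stay as the last step left them, time stands still between calls to the robot, and variables do not carry over. Pictures are saved under pics/ and viewed, and the job is handed in when it is done.

Besides the shell and the picture viewer there is one more tool, called after "Request:" as name(argument=value, ...), one argument or row to a line, values as JSON. jog_arm: Moves the arm, as the interface text tells. Its arguments: {"type":"object","properties":{"turn":{"type":"array","items":{"type":"array","items":{"type":"number"}}},"dp":{"type":"array","items":{"type":"array","items":{"type":"number"}}},"gripper":{"type":"array","items":{"type":"number"}},"grip_force":{"type":"number"}},"required":["turn","dp","gripper"]}

```bash
ls; mkdir -p pics; cat > h.py <<'E'
import numpy as np,cv2
from cell import manip,camera,calibration,order
def px2w(name,u,v,d):
    c=calibration(name);K=np.array(c["K"]);D=np.array(c["distortion"])
    p=cv2.undistortPoints(np.array([[[u,v]]],float),K,D)[0,0]
    T=np.array(c["world_from_camera"]);return (T@np.array([p[0]*d,p[1]*d,d,1]))[:3]
def pxz(name,u,v,z):
    a=px2w(name,u,v,0.0);b=px2w(name,u,v,1000.);return a+(b-a)*(z-a[2])/(b[2]-a[2])
def save(name,f):
    p,d=camera(name);cv2.imwrite('pics/'+f+'.png',p[:,:,::-1]);np.save('pics/'+f+'.npy',d);return p,d
E
python3 - <<'E'
from h import *
for n in("top","side"):
    save(n,n+'0');c=calibration(n);print(np.round(c["K"],1).tolist(),np.round(c["world_from_camera"],3).tolist())
print(manip.read_state())
E
```

```text
pics
[[415.6, 0.0, 259.7], [0.0, 415.6, 187.4], [0.0, 0.0, 1.0]] [[-0.011, -0.999, 0.039, 514.689], [-1.0, 0.011, 0.01, -126.852], [-0.01, -0.039, -0.999, 929.36], [0.0, 0.0, 0.0, 1.0]]
[[393.2, 0.0, 262.4], [0.0, 393.2, 192.3], [0.0, 0.0, 1.0]] [[0.987, -0.095, 0.128, 478.455], [-0.159, -0.518, 0.84, -713.695], [-0.013, -0.85, -0.527, 466.834], [0.0, 0.0, 0.0, 1.0]]
{'clock': 0.1, 'joints': array([ 1.25739063e+00,  3.00379416e-01,  1.52151782e+00,  1.23799802e-05,
        1.32072649e+00, -6.65817756e-02]), 'qd': array([-4.10123814e-05,  1.40082815e-03, -1.30012180e-03,  1.76796268e-03,
       -1.01789443e-03,  3.66172507e-04]), 'effort': array([ 1.44400110e-03, -5.32637322e+01, -3.53279936e+01,  7.09077367e-02,
        2.34603096e-02, -2.87168177e-05]), 'eef_pos': array([134.29414866, 533.10310594, 204.96338987]), 'eef_rot': array([ 3.06338105,  1.56976518, -1.89583493]), 'wrist_force': array([-0.9908586 , -0.61268351,  0.07451651]), 'moment': array([ 0.04467634,  0.04874112, -0.01739189]), 'finger_gap': 93.74257158425236}
```

View pics/top0.png

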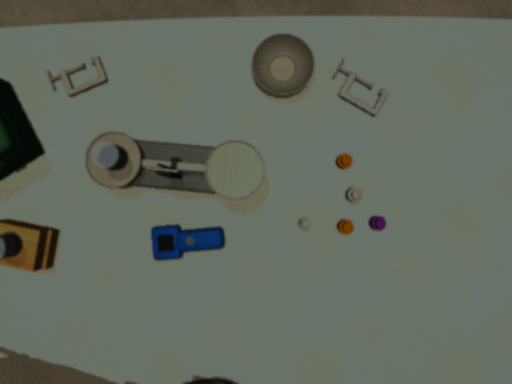

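View pics/side0.png

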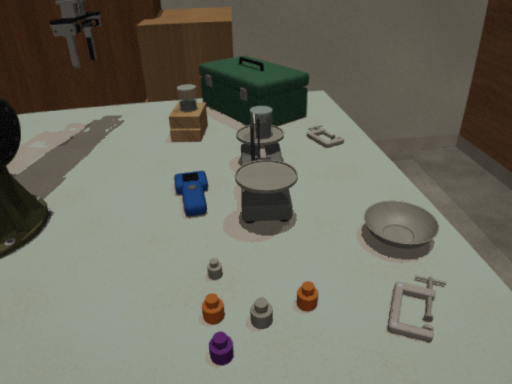

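```bash
python3 - <<'E'
import cv2,numpy as np
p=cv2.imread('pics/top0.png')
a=cv2.resize(p[145:245,285:400],None,fx=6,fy=6,interpolation=cv2.INTER_CUBIC);a=cv2.convertScaleAbs(a,alpha=1.5);cv2.imwrite('pics/c1.png',a[:600,:800])
a=cv2.resize(p[125:215,75:275],None,fx=4,fy=4,interpolation=cv2.INTER_CUBIC);a=cv2.convertScaleAbs(a,alpha=1.5);cv2.imwrite('pics/c2.png',a)
E
```

```text
(no output)
```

View pics/c1.png

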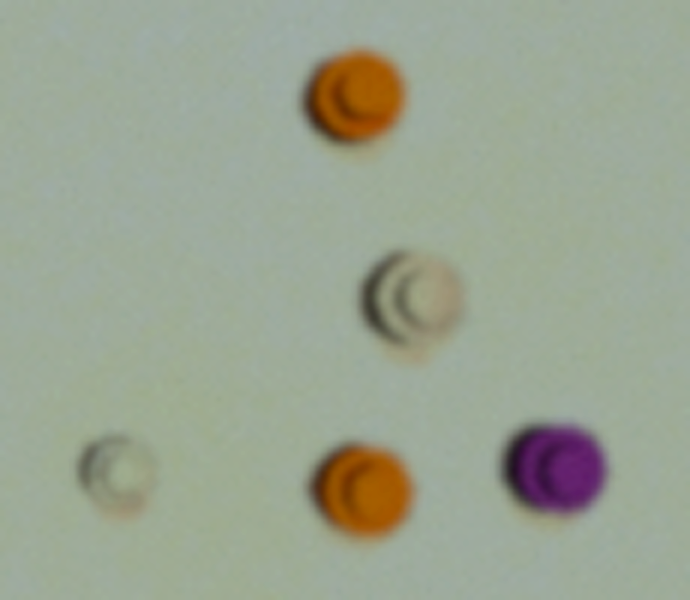

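View pics/c2.png

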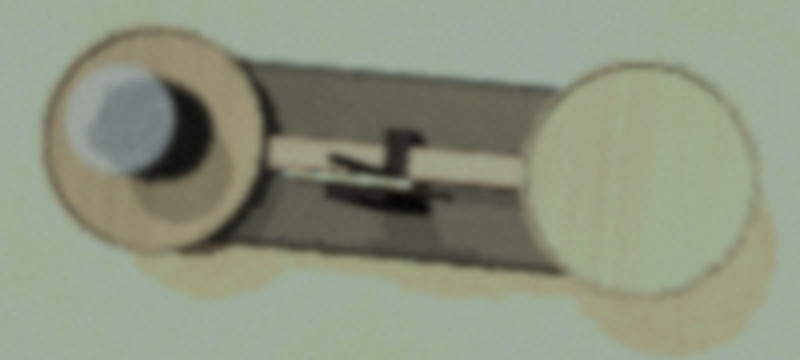

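```bash
python3 - <<'E'
from h import *
d=np.load('pics/top0.npy')
for n,u,v,z in [('L',356.3,194.7,40),('S',306.2,223.8,33),('pan',235.2,170,106),('jarpan',75+155/4,125+139/4,80),('or1',285+366/6,145+94/6,40),('or2',285+378/6,145+490/6,40),('pu',285+570/6,145+467/6,40)]:
    print(n,pxz("top",u,v,z).round(1),px2w("top",u,v,float(np.median(d[int(v)-1:int(v)+2,int(u)-1:int(u)+2]))).round(1))
ds=np.load('pics/side0.npy')
for n,u,v in [('L',261,305),('S',214,263),('panfloor',266,177)]: print(n,px2w("side",u,v,float(np.median(ds[v-1:v+2,u-1:u+2]))).round(1))
from scipy.spatial.transform import Rotation as R
s=manip.read_state();M=R.from_euler('xyz',s['eef_rot']).as_matrix();print(M.round(3))
E
```

```text
L [ 531.1 -325.4   40. ] [ 531.1 -325.4   39.9]
S [ 469.9 -217.4   33. ] [ 470.  -217.2   34.6]
pan [581.8 -70.5 106. ] [582.1 -70.3 102.8]
jarpan [608.8 185.   80. ] [601.7 161.4 144.3]
or1 [ 604.7 -304.6   40. ] [ 604.5 -304.3   41.3]
or2 [ 462.9 -306.3   40. ] [ 462.9 -306.4   39.6]
pu [ 470.1 -375.7   40. ] [ 470.2 -375.4   41.1]
L [ 532.3 -330.6   38.8]
S [ 471.4 -221.7   31.4]
panfloor [583.1 -76.1 100.6]
[[-0.    -0.97   0.244]
 [-0.001  0.244  0.97 ]
 [-1.     0.    -0.001]]
```

Request:
jog_arm(
  turn=[
    [-7,0,0],
    [-7,0,0],
    [0,0,0],
  ],
  dp=[
    [0,0,0],
    [0,0,0],
    [0,0,0],
  ],
  gripper=[0.3,0.3,0.3],
  grip_force=15,
)

```text
clock: 0.48
eef_pos: [134.2, 532.7, 203.9]
eef_rot: [2.819, 1.568, -1.89]
wrist_force: [-0.4, 0.3, -0.5]
finger_gap: 67.8
```

Request:
jog_arm(
  turn=[
    [0,0,0],
    [0,0,0],
    [0,0,0],
    [0,0,0],
    [0,0,0],
    [0,0,0],
    [0,0,0],
    [0,0,0],
  ],
  dp=[
    [0,-2.6,-5.6],
    [0,-2.6,-5.6],
    [0,-2.6,-5.6],
    [0,-2.6,-5.6],
    [0,-2.6,-5.6],
    [0,-2.6,-5.6],
    [0,-2.6,-5.6],
    [0,-2.6,-5.6],
  ],
  gripper=[0.4,0.4,0.4,0.4,0.4,0.4,0.4,0.4],
)

```text
clock: 1.48
eef_pos: [339.6, 77.1, 204.5]
eef_rot: [-2.759, 1.567, -1.205]
wrist_force: [1.7, 1.0, 0.0]
finger_gap: 55.9
```

Request:
jog_arm(
  turn=[
    [0,0,0],
    [0,0,0],
    [0,0,0],
    [0,0,0],
    [0,0,0],
    [0,0,0],
    [0,0,0],
    [0,0,0],
  ],
  dp=[
    [0,-2.6,-5.5],
    [0,-2.6,-5.5],
    [0,-2.6,-5.5],
    [0,-2.6,-5.5],
    [0,-2.6,-5.5],
    [0,-2.6,-5.5],
    [0,-2.6,-5.5],
    [0,0,0],
  ],
  gripper=[0.4,0.4,0.4,0.4,0.4,0.4,0.4,0.4],
)

```text
clock: 2.48
eef_pos: [512.3, -327.8, 205.0]
eef_rot: [-2.325, 1.567, -0.804]
wrist_force: [-0.0, 0.8, -0.4]
finger_gap: 56.4
```

```bash
cat > st.py <<'E'
from h import *
import sys
from scipy.spatial.transform import Rotation as R
s=manip.read_state();M=R.from_euler('xyz',s['eef_rot']).as_matrix();print(M.round(3).tolist(),s['eef_pos'].round(1),s['clock'],s['joints'].round(2),s['finger_gap'])
if len(sys.argv)>1:
    g=np.array([float(x) for x in sys.argv[1:4]]);print('dp cm',(M.T@(g-s['eef_pos'])/10).round(2))
    want=np.array([[0,-1,0],[0,0,1],[-1,0,0]]).astype(float)
    print('turn deg',np.degrees(R.from_matrix(M.T@want).as_rotvec()).round(2))
E
python3 st.py 531 -325.5 100
```

```text
[[0.003, -0.999, 0.049], [-0.003, 0.049, 0.999], [-1.0, -0.003, -0.002]] [ 512.3 -327.8  205. ] 2.475 [-0.63  0.43  1.35 -0.    1.36 -2.15] 56.417190383443945
dp cm [10.5  -1.83  0.34]
turn deg [-2.83 -0.15  0.15]
```

Request:
jog_arm(
  turn=[
    [-2.8,0,0],
    [0,0,0],
    [0,0,0],
    [0,0,0],
  ],
  dp=[
    [4,-1.9,0.3],
    [4,0,0],
    [2.5,0,0],
    [0,0,0],
  ],
  gripper=[0.4,0.4,0.4,0.4],
)

```text
clock: 2.98
eef_pos: [531.8, -323.7, 97.6]
eef_rot: [-2.255, 1.567, -0.693]
wrist_force: [-0.2, -0.4, 0.2]
finger_gap: 56.3
```

```bash
python3 - <<'E'
from h import *
save('side','s1')
p,d=save('top','t1')
cv2.imwrite('pics/t1c.png',cv2.convertScaleAbs(cv2.resize(p[140:250,280:405,::-1],None,fx=5,fy=5,interpolation=cv2.INTER_CUBIC),alpha=1.5))
p=cv2.imread('pics/s1.png');cv2.imwrite('pics/s1c.png',cv2.resize(p[150:384,130:380],None,fx=2.5,fy=2.5,interpolation=cv2.INTER_CUBIC))
E
python3 st.py 531 -325.5 45
```

```text
[[0.006, -1.0, 0.008], [-0.005, 0.008, 1.0], [-1.0, -0.006, -0.004]] [ 532.8 -324.6  100.1] 3.075 [-0.61  0.56  1.41 -0.    1.17 -2.17] 56.398474803611826
dp cm [ 5.51  0.21 -0.07]
turn deg [-0.44 -0.26  0.34]
```

View pics/s1c.png

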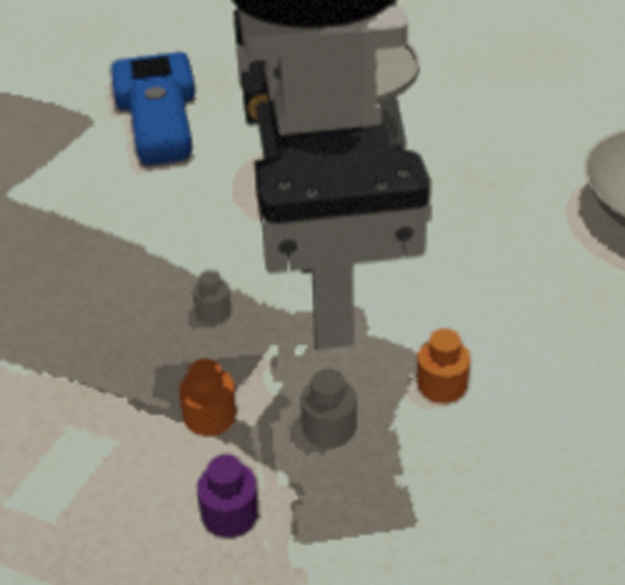

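View pics/t1c.png

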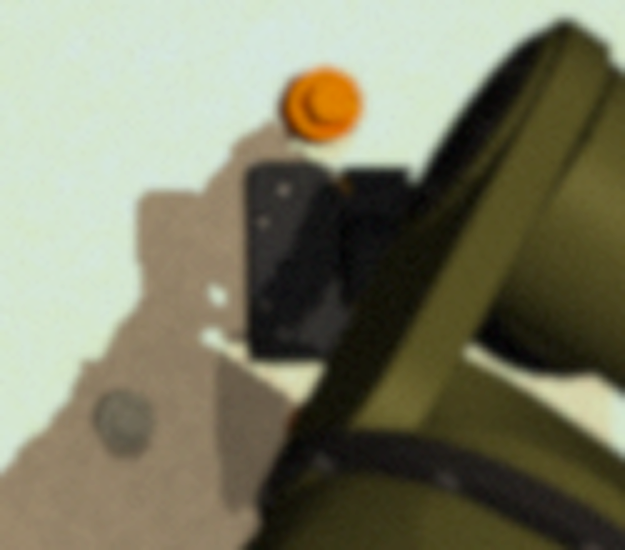

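Request:
jog_arm(
  turn=[
    [0,0,0],
    [0,0,0],
    [0,0,0],
  ],
  dp=[
    [3,0.2,-0.1],
    [2.5,0,0],
    [0,0,0],
  ],
  gripper=[0.4,0.4,0.4],
)

```text
clock: 3.45
eef_pos: [533.3, -326.7, 50.0]
eef_rot: [-2.188, 1.555, -0.626]
wrist_force: [-0.0, -0.1, 0.3]
finger_gap: 56.3
```

```bash
python3 - <<'E'
from h import *
save('side','s2')
p=cv2.imread('pics/s2.png');cv2.imwrite('pics/s2c.png',cv2.resize(p[200:384,180:340],None,fx=3.2,fy=3.2,interpolation=cv2.INTER_CUBIC))
E
python3 st.py 531 -325.5 5
```

```text
[[0.015, -1.0, 0.009], [-0.011, 0.009, 1.0], [-1.0, -0.015, -0.01]] [ 533.9 -327.1   51.3] 3.5 [-0.61  0.61  1.45 -0.    1.06 -2.17] 56.693069431612294
dp cm [4.63 0.36 0.21]
turn deg [-0.53 -0.6   0.84]
```

View pics/s2c.png

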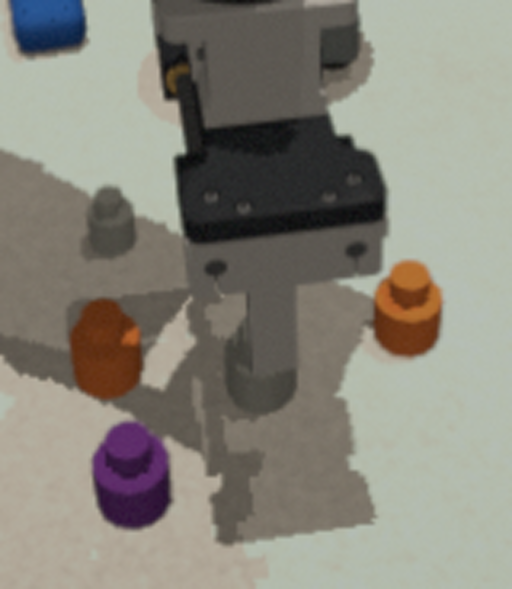

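Request:
jog_arm(
  turn=[
    [-0.5,-0.6,0.8],
    [0,0,0],
    [0,0,0],
    [0,0,0],
  ],
  dp=[
    [1.8,0.4,0.2],
    [1.8,0,0],
    [0.9,0,0],
    [0,0,0],
  ],
  gripper=[0.4,0.4,0.4,0.4],
)

```text
clock: 4.0
eef_pos: [530.9, -325.7, 5.9]
eef_rot: [-1.993, 1.568, -0.422]
wrist_force: [0.2, 0.7, 0.8]
finger_gap: 56.5
```

```bash
python3 st.py 531 -325.5 4
```

```text
[[0.002, -1.0, 0.0], [-0.001, 0.0, 1.0], [-1.0, -0.002, -0.001]] [ 530.9 -325.7    5.9] 4.0 [-0.61  0.68  1.46  0.    1.   -2.18] 56.548583506567766
dp cm [ 0.19 -0.01  0.02]
turn deg [-0.02 -0.06  0.14]
```

Good; close.

Request:
jog_arm(
  turn=[
    [0,0,0],
    [0,0,0],
    [0,0,0],
    [0,0,0],
    [0,0,0],
  ],
  dp=[
    [0.1,0,0],
    [0,0,0],
    [0,0,0],
    [0,0,0],
    [0,0,0],
  ],
  gripper=[1,1,1,1,1],
  grip_force=20,
)

```text
clock: 4.62
eef_pos: [531.2, -325.9, 5.7]
eef_rot: [-2.038, 1.567, -0.468]
wrist_force: [-0.8, -0.6, -2.3]
finger_gap: 31.5
```

Request:
jog_arm(
  turn=[
    [0,0,0],
    [0,0,0],
    [0,0,0],
    [0,0,0],
    [0,0,0],
    [0,0,0],
  ],
  dp=[
    [-1,0,0],
    [-3,0,0],
    [-4,0,0],
    [-4,0,0],
    [-4,0,0],
    [0,0,0],
  ],
  gripper=[1,1,1,1,1,1],
)

```text
clock: 5.38
eef_pos: [530.5, -325.5, 173.9]
eef_rot: [-2.097, 1.566, -0.526]
wrist_force: [-0.1, -0.7, -2.2]
finger_gap: 31.7
```

```bash
python3 - <<'E'
from h import *
save('side','s3')
p=cv2.imread('pics/s3.png');cv2.imwrite('pics/s3c.png',cv2.resize(p[100:384,150:380],None,fx=2,fy=2,interpolation=cv2.INTER_CUBIC))
E
python3 st.py 604 -70.5 165
```

```text
[[0.002, -1.0, 0.0], [-0.0, 0.0, 1.0], [-1.0, -0.002, -0.0]] [ 529.8 -325.   171.6] 5.425 [-0.61  0.49  1.34  0.    1.31 -2.18] 31.426610283143766
dp cm [ 0.66 -7.41 25.46]
turn deg [-0.03 -0.03  0.09]
```

View pics/s3c.png

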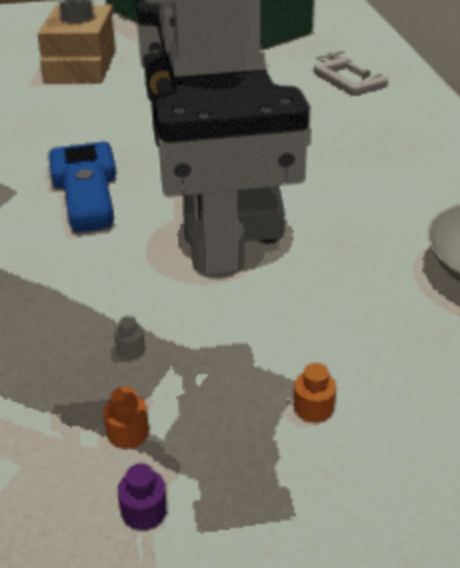

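Request:
jog_arm(
  turn=[
    [0,0,0],
    [0,0,0],
    [0,0,0],
    [0,0,0],
    [0,0,0],
    [0,0,0],
    [0,0,0],
    [0,0,0],
  ],
  dp=[
    [0,-1,2],
    [0,-1.2,4.5],
    [0,-1.2,4.5],
    [0,-1.2,4.5],
    [0,-1.2,4.5],
    [0,-1,3.5],
    [0,-0.5,2],
    [0,0,0],
  ],
  gripper=[1,1,1,1,1,1,1,1],
)

```text
clock: 6.42
eef_pos: [602.2, -52.3, 160.5]
eef_rot: [1.181, 1.555, 2.754]
wrist_force: [-1.4, -0.4, -2.0]
finger_gap: 31.1
```

```bash
python3 st.py 602 -70.5 130
```

```text
[[-0.015, -1.0, -0.002], [0.006, -0.002, 1.0], [-1.0, 0.015, 0.006]] [602.2 -52.3 160.5] 6.425 [-0.15  0.47  1.4   0.    1.29 -1.72] 31.08792638109866
dp cm [ 3.04 -0.02 -1.83]
turn deg [ 0.14  0.35 -0.85]
```

Request:
jog_arm(
  turn=[
    [0,0.3,-0.8],
    [0,0,0],
    [0,0,0],
  ],
  dp=[
    [0,0,-1.8],
    [2,0,0],
    [0,0,0],
  ],
  gripper=[1,1,1],
)

```text
clock: 6.8
eef_pos: [601.1, -74.1, 138.6]
eef_rot: [1.588, 1.569, -3.123]
wrist_force: [-0.0, 0.1, -2.5]
finger_gap: 31.6
```

```bash
python3 st.py 602 -70.5 120; python3 - <<'E'
from h import *
save('side','s4')
p=cv2.imread('pics/s4.png');cv2.imwrite('pics/s4c.png',cv2.resize(p[60:260,180:370],None,fx=3,fy=3,interpolation=cv2.INTER_CUBIC))
E
```

```text
[[-0.002, -1.0, -0.001], [-0.0, -0.001, 1.0], [-1.0, 0.002, -0.0]] [601.1 -74.1 138.6] 6.8 [-0.18  0.48  1.43 -0.    1.23 -1.75] 31.601629803214383
dp cm [ 1.86 -0.09  0.36]
turn deg [ 0.06 -0.   -0.09]
```

View pics/s4c.png

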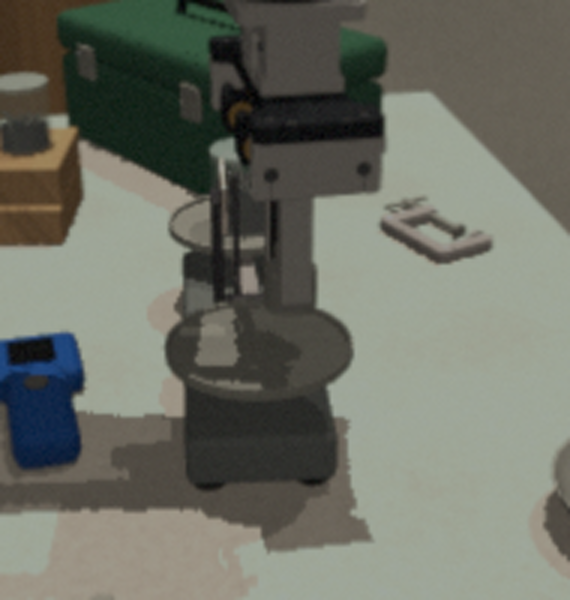

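Request:
jog_arm(
  turn=[
    [0,0,0],
    [0,0,0],
    [0,0,0],
  ],
  dp=[
    [1.3,0,0.3],
    [1.0,0,0],
    [0,0,0],
  ],
  gripper=[1,1,1],
)

```text
clock: 7.22
eef_pos: [602.0, -72.2, 116.5]
eef_rot: [-1.988, 1.569, -0.418]
wrist_force: [0.6, -1.2, -2.3]
finger_gap: 31.6
```

```bash
python3 st.py 602 -70.5 107.5; python3 - <<'E'
from h import *
save('side','s5')
p=cv2.imread('pics/s5.png');cv2.imwrite('pics/s5c.png',cv2.resize(p[110:230,200:330],None,fx=5,fy=5,interpolation=cv2.INTER_CUBIC))
E
```

```text
[[0.002, -1.0, 0.0], [-0.001, 0.0, 1.0], [-1.0, -0.002, -0.001]] [602.  -72.2 116.5] 7.225 [-0.18  0.5   1.45 -0.    1.18 -1.75] 31.583036832124467
dp cm [0.9  0.   0.17]
turn deg [-0.02 -0.05  0.12]
```

View pics/s5c.png

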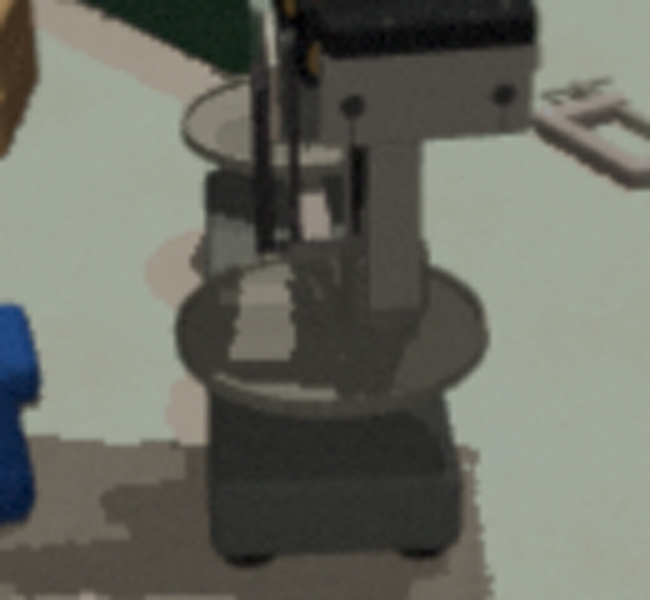

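Request:
jog_arm(
  turn=[
    [0,0,0],
    [0,0,0],
    [0,0,0],
  ],
  dp=[
    [0.4,0,0],
    [0.3,0,0],
    [0,0,0],
  ],
  gripper=[1,1,1],
)

```text
clock: 7.65
eef_pos: [602.5, -72.1, 110.0]
eef_rot: [-1.893, 1.567, -0.322]
wrist_force: [-0.0, 0.2, -2.2]
finger_gap: 31.6
```

Request:
jog_arm(
  turn=[
    [0,0,0],
    [0,0,0],
  ],
  dp=[
    [0.2,0,0],
    [0,0,0],
  ],
  gripper=[1,1],
)

```text
clock: 7.9
eef_pos: [602.6, -72.1, 108.1]
eef_rot: [-1.883, 1.567, -0.312]
wrist_force: [-1.2, -0.2, -1.4]
finger_gap: 31.9
```

Request:
jog_arm(
  turn=[
    [0,0,0],
    [0,0,0],
  ],
  dp=[
    [0.2,0,0],
    [0,0,0],
  ],
  gripper=[1,1],
)

```text
clock: 8.15
eef_pos: [602.8, -72.2, 106.4]
eef_rot: [-1.895, 1.566, -0.324]
wrist_force: [-0.6, -0.3, 0.2]
finger_gap: 31.7
```

Request:
jog_arm(
  turn=[
    [0,0,0],
    [0,0,0],
    [0,0,0],
    [0,0,0],
  ],
  dp=[
    [0,0,0],
    [0,0,0],
    [0,0,0],
    [0,0,0],
  ],
  gripper=[0.58,0.5,0.5,0.5],
)

```text
clock: 8.65
eef_pos: [603.1, -72.2, 106.9]
eef_rot: [-1.842, 1.565, -0.271]
wrist_force: [0.3, 0.3, -0.3]
finger_gap: 46.8
```

```bash
python3 st.py 602 -70.5 170; python3 - <<'E'
from h import *
save('side','s6')
p=cv2.imread('pics/s6.png');cv2.imwrite('pics/s6c.png',cv2.resize(p[110:230,200:330],None,fx=5,fy=5,interpolation=cv2.INTER_CUBIC))
E
```

```text
[[0.006, -1.0, -0.0], [-0.002, -0.0, 1.0], [-1.0, -0.006, -0.002]] [603.1 -72.2 106.9] 8.65 [-0.18  0.52  1.46 -0.    1.16 -1.75] 46.84609989721282
dp cm [-6.31  0.08  0.16]
turn deg [ 0.01 -0.09  0.32]
```

View pics/s6c.png

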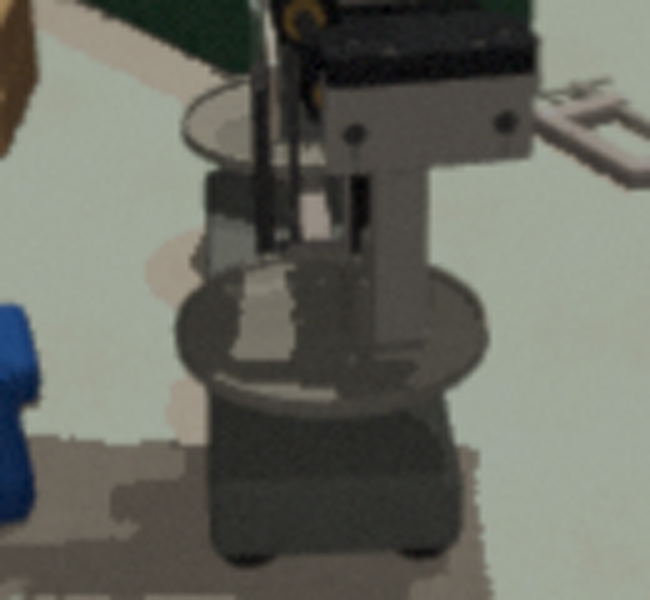

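Request:
jog_arm(
  turn=[
    [0,0,0],
    [0,0,0],
    [0,0,0],
    [0,0,0],
    [0,0,0],
    [0,0,0],
    [0,0,0],
  ],
  dp=[
    [-0.8,0,0],
    [-2,0,0],
    [-4,0,0],
    [0,2,-6],
    [0,2,-6],
    [0,2,-4],
    [0,0,0],
  ],
  gripper=[0.5,0.5,0.5,0.5,0.5,0.5,0.5],
)

```text
clock: 9.57
eef_pos: [542.0, -235.4, 181.0]
eef_rot: [-1.952, 1.561, -0.379]
wrist_force: [0.6, -0.5, 0.1]
finger_gap: 46.8
```

```bash
python3 st.py 470 -217.3 100; python3 - <<'E'
from h import *
p,d=save('side','s7')
p=cv2.imread('pics/s7.png');cv2.imwrite('pics/s7c.png',cv2.resize(p[90:330,150:350],None,fx=2.5,fy=2.5,interpolation=cv2.INTER_CUBIC))
p,d=save('top','t7')
p=cv2.imread('pics/t7.png');cv2.imwrite('pics/t7c.png',cv2.convertScaleAbs(cv2.resize(p[125:245,75:335],None,fx=3,fy=3,interpolation=cv2.INTER_CUBIC),alpha=1.4))
E
```

```text
[[0.009, -1.0, -0.002], [-0.003, -0.002, 1.0], [-1.0, -0.009, -0.003]] [ 542.  -235.4  181. ] 9.575 [-0.47  0.4   1.44  0.    1.29 -2.05] 46.79021458846184
dp cm [8.03 7.27 1.86]
turn deg [ 0.13 -0.2   0.5 ]
```

View pics/s7c.png

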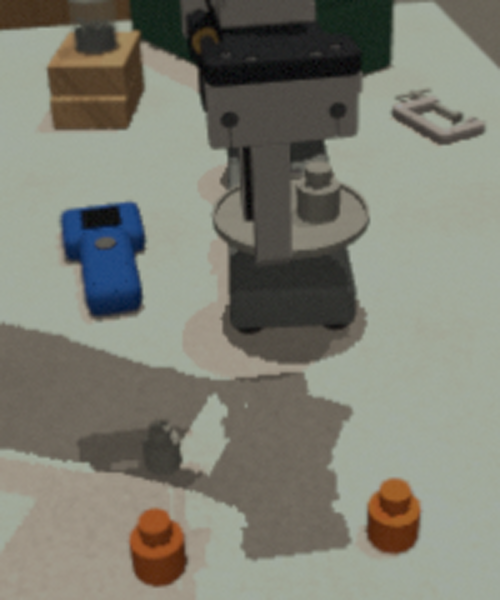

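View pics/t7c.png

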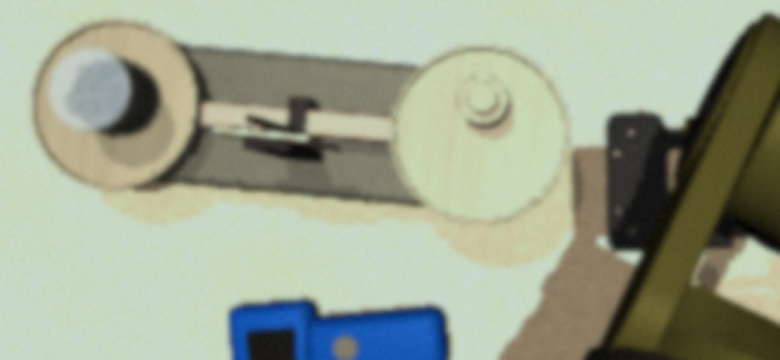

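```bash
python3 - <<'E'
from h import *
for f in('top0','t7'):
    d=np.load(f'pics/{f}.npy')
    print([np.median([px2w('top',u,v,float(d[v,u]))[2] for u in range(a,a+16,2) for v in range(b,b+14,2)]).round(1) for a,b in((222,178),(120,178-35+30))], d.shape)
    print('jar',np.median([px2w('top',u,v,float(d[v,u]))[2] for u in range(101,110) for v in range(150,158)]).round(1), 'jarpan',np.median([px2w('top',u,v,float(d[v,u]))[2] for u in range(96,108) for v in range(172,178)]).round(1))
E
```

```text
[np.float64(102.7), np.float64(76.1)] (384, 512)
jar 144.1 jarpan 76.6
[np.float64(102.4), np.float64(76.6)] (384, 512)
jar 144.7 jarpan 76.1
```

Request:
jog_arm(
  turn=[
    [0,0,0.5],
    [0,0,0],
    [0,0,0],
    [0,0,0],
  ],
  dp=[
    [2.5,4,1],
    [3,3.3,0.9],
    [2.5,0,0],
    [0,0,0],
  ],
  gripper=[0.5,0.5,0.5,0.5],
)

```text
clock: 10.18
eef_pos: [470.9, -209.6, 99.6]
eef_rot: [-2.649, 1.567, -1.067]
wrist_force: [-0.5, -0.8, -1.1]
finger_gap: 46.7
```

```bash
python3 st.py 470 -217.3 45; python3 - <<'E'
from h import *
p,d=save('side','s8')
p=cv2.imread('pics/s8.png');cv2.imwrite('pics/s8c.png',cv2.resize(p[150:350,120:310],None,fx=3,fy=3,interpolation=cv2.INTER_CUBIC))
p,d=save('top','t8');print(np.median([px2w('top',u,v,float(d[v,u]))[2] for u in range(222,238,2) for v in range(178,192,2)]))
E
```

```text
[[0.002, -1.0, -0.011], [-0.004, -0.011, 1.0], [-1.0, -0.002, -0.004]] [ 470.9 -209.6   99.6] 10.175 [-0.49  0.34  1.73 -0.    1.07 -2.07] 46.72245787588581
dp cm [ 5.46  0.11 -0.75]
turn deg [ 0.65 -0.2   0.11]
102.5177116874878
```

View pics/s8c.png

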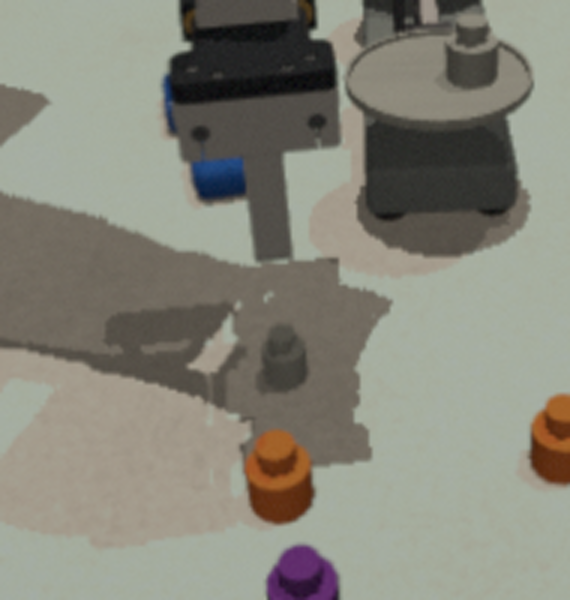

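Request:
jog_arm(
  turn=[
    [0.6,0,0],
    [0,0,0],
    [0,0,0],
  ],
  dp=[
    [3,0.1,-0.7],
    [2.4,0,0],
    [0,0,0],
  ],
  gripper=[0.5,0.5,0.5],
)

```text
clock: 10.65
eef_pos: [474.7, -218.1, 50.2]
eef_rot: [-2.232, 1.558, -0.659]
wrist_force: [-0.4, 0.1, -0.1]
finger_gap: 47.0
```

```bash
python3 st.py 470 -217.3 5
```

```text
[[0.01, -1.0, -0.002], [-0.008, -0.002, 1.0], [-1.0, -0.01, -0.008]] [ 474.7 -218.1   50.2] 10.65 [-0.5   0.42  1.76 -0.    0.95 -2.07] 47.04741025979578
dp cm [4.52 0.52 0.12]
turn deg [ 0.13 -0.47  0.6 ]
```

Request:
jog_arm(
  turn=[
    [0,-0.4,0.6],
    [0,0,0],
    [0,0,0],
  ],
  dp=[
    [0.3,0.5,0.1],
    [0.8,0,0],
    [0,0,0],
  ],
  gripper=[0.5,0.5,0.5],
)

```text
clock: 11.02
eef_pos: [471.1, -217.5, 41.6]
eef_rot: [-2.312, 1.567, -0.738]
wrist_force: [-0.1, -0.3, -0.0]
finger_gap: 47.2
```

```bash
python3 st.py 470 -217.3 4; python3 - <<'E'
from h import *
p,d=save('side','s9')
p=cv2.imread('pics/s9.png');cv2.imwrite('pics/s9c.png',cv2.resize(p[190:310,150:270],None,fx=4.5,fy=4.5,interpolation=cv2.INTER_CUBIC))
E
```

```text
[[0.003, -1.0, -0.003], [-0.003, -0.003, 1.0], [-1.0, -0.003, -0.003]] [ 471.1 -217.5   41.6] 11.025 [-0.5   0.43  1.76 -0.    0.94 -2.08] 47.156825681051814
dp cm [3.76 0.12 0.03]
turn deg [ 0.16 -0.15  0.16]
```

View pics/s9c.png

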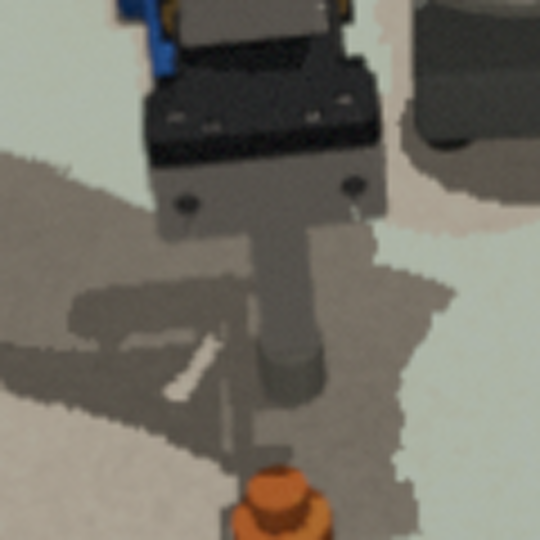

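Request:
jog_arm(
  turn=[
    [0,0,0],
    [0,0,0],
    [0,0,0],
    [0,0,0],
  ],
  dp=[
    [1.4,0.1,0],
    [1.4,0,0],
    [0.8,0,0],
    [0,0,0],
  ],
  gripper=[0.5,0.5,0.5,0.5],
)

```text
clock: 11.58
eef_pos: [470.1, -217.7, 3.0]
eef_rot: [-2.32, 1.567, -0.746]
wrist_force: [-0.3, 0.9, -0.3]
finger_gap: 46.8
```

```bash
python3 st.py 470 -217.3 4
```

```text
[[0.003, -1.0, -0.003], [-0.003, -0.003, 1.0], [-1.0, -0.003, -0.003]] [ 470.1 -217.7    3. ] 11.575 [-0.5   0.49  1.78 -0.    0.86 -2.08] 46.82682344574087
dp cm [-0.1   0.01  0.03]
turn deg [ 0.16 -0.15  0.16]
```

Request:
jog_arm(
  turn=[
    [0,0,0],
    [0,0,0],
    [0,0,0],
    [0,0,0],
    [0,0,0],
  ],
  dp=[
    [0,0,0],
    [0,0,0],
    [0,0,0],
    [0,0,0],
    [0,0,0],
  ],
  gripper=[1,1,1,1,1],
  grip_force=15,
)

```text
clock: 12.2
eef_pos: [470.5, -217.8, 3.7]
eef_rot: [-2.272, 1.566, -0.698]
wrist_force: [0.5, -0.3, -2.2]
finger_gap: 23.5
```

Request:
jog_arm(
  turn=[
    [0,0,0],
    [0,0,0],
    [0,0,0],
    [0,0,0],
    [0,0,0],
    [0,0,0],
  ],
  dp=[
    [-1,0,0],
    [-3,0,0],
    [-4,0,0],
    [-4,0,0],
    [-4,0,0],
    [0,0,0],
  ],
  gripper=[1,1,1,1,1,1],
)

```text
clock: 12.95
eef_pos: [469.6, -217.2, 172.1]
eef_rot: [-2.223, 1.564, -0.65]
wrist_force: [0.1, -0.2, -1.7]
finger_gap: 23.8
```

```bash
python3 st.py 558 -70.5 165; python3 - <<'E'
from h import *
p,d=save('side','s10')
p=cv2.imread('pics/s10.png');cv2.imwrite('pics/s10c.png',cv2.resize(p[60:320,120:320],None,fx=2.3,fy=2.3,interpolation=cv2.INTER_CUBIC))
E
```

```text
[[0.005, -1.0, -0.003], [-0.004, -0.003, 1.0], [-1.0, -0.005, -0.004]] [ 469.6 -217.2  172.1] 12.95 [-0.5   0.25  1.66 -0.    1.22 -2.08] 23.77533066665323
dp cm [ 0.7  -8.88 14.65]
turn deg [ 0.16 -0.22  0.29]
```

View pics/s10c.png

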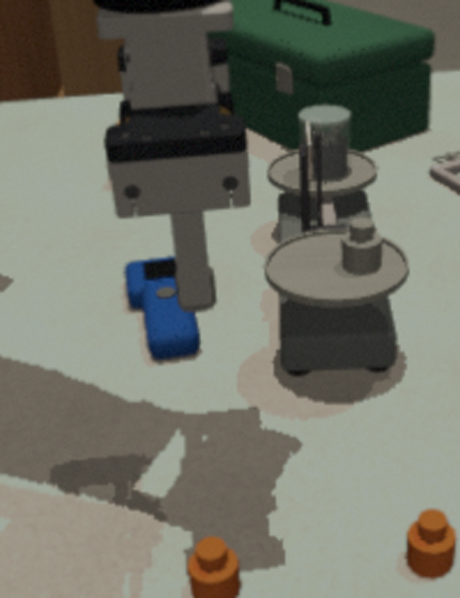

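Request:
jog_arm(
  turn=[
    [0,0,0],
    [0,0,0],
    [0,0,0],
    [0,0,0],
    [0,0,0],
    [0,0,0],
  ],
  dp=[
    [0,-2,3],
    [0,-2.4,4],
    [0,-2.2,4],
    [0,-1.5,2],
    [0,-0.6,1],
    [0,0,0],
  ],
  gripper=[1,1,1,1,1,1],
)

```text
clock: 13.75
eef_pos: [554.8, -72.4, 163.6]
eef_rot: [1.578, 1.563, -3.133]
wrist_force: [-0.7, -1.1, -0.3]
finger_gap: 23.7
```

```bash
python3 st.py 559 -71 135
```

```text
[[-0.008, -1.0, -0.001], [-0.0, -0.001, 1.0], [-1.0, 0.008, -0.0]] [554.8 -72.4 163.6] 13.75 [-0.19  0.36  1.54 -0.    1.25 -1.77] 23.7243890419252
dp cm [ 2.86 -0.44  0.14]
turn deg [ 0.06 -0.   -0.43]
```

Request:
jog_arm(
  turn=[
    [0,0,-0.4],
    [0,0,0],
    [0,0,0],
    [0,0,0],
  ],
  dp=[
    [1.5,-0.4,0.1],
    [1.5,0,0],
    [1,0,0],
    [0,0,0],
  ],
  gripper=[1,1,1,1],
)

```text
clock: 14.25
eef_pos: [557.2, -73.5, 119.4]
eef_rot: [1.503, 1.568, 3.072]
wrist_force: [-0.2, 0.1, -1.2]
finger_gap: 23.7
```

```bash
python3 st.py 559 -71 106; python3 - <<'E'
from h import *
p,d=save('side','s11')
p=cv2.imread('pics/s11.png');cv2.imwrite('pics/s11c.png',cv2.resize(p[110:230,200:330],None,fx=5,fy=5,interpolation=cv2.INTER_CUBIC))
E
```

```text
[[-0.003, -1.0, 0.002], [0.0, 0.002, 1.0], [-1.0, 0.003, 0.0]] [557.2 -73.5 119.4] 14.25 [-0.2   0.41  1.58 -0.    1.15 -1.77] 23.717753737093748
dp cm [ 1.34 -0.18  0.25]
turn deg [-0.1   0.01 -0.15]
```

View pics/s11c.png

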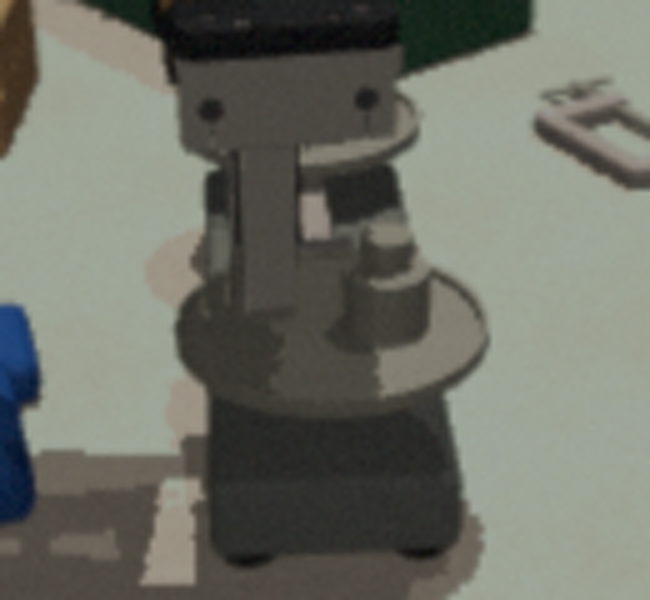

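Request:
jog_arm(
  turn=[
    [0,0,0],
    [0,0,0],
    [0,0,0],
  ],
  dp=[
    [0.6,-0.2,0.2],
    [0.5,0,0],
    [0,0,0],
  ],
  gripper=[1,1,1],
)

```text
clock: 14.68
eef_pos: [560.0, -71.5, 109.0]
eef_rot: [2.133, 1.57, -2.581]
wrist_force: [0.2, 0.2, -0.7]
finger_gap: 23.7
```

Request:
jog_arm(
  turn=[
    [0,0,0],
    [0,0,0],
  ],
  dp=[
    [0.2,0,0],
    [0,0,0],
  ],
  gripper=[1,1],
)

```text
clock: 14.92
eef_pos: [560.1, -71.5, 107.1]
eef_rot: [-3.027, 1.57, -1.458]
wrist_force: [0.6, 0.1, -0.8]
finger_gap: 23.4
```

Request:
jog_arm(
  turn=[
    [0,0,0],
    [0,0,0],
    [0,0,0],
  ],
  dp=[
    [0.2,0,0],
    [0.1,0,0],
    [0,0,0],
  ],
  gripper=[1,1,1],
)

```text
clock: 15.3
eef_pos: [560.2, -71.5, 104.1]
eef_rot: [-2.376, 1.57, -0.807]
wrist_force: [-0.2, -0.0, -0.5]
finger_gap: 23.6
```

Request:
jog_arm(
  turn=[
    [0,0,0],
    [0,0,0],
    [0,0,0],
    [0,0,0],
    [0,0,0],
  ],
  dp=[
    [0.3,0,0],
    [0.3,0,0],
    [0.2,0,0],
    [0.1,0,0],
    [0,0,0],
  ],
  gripper=[1,1,1,1,1],
)

```text
clock: 15.92
eef_pos: [560.3, -71.7, 94.6]
eef_rot: [-2.32, 1.57, -0.751]
wrist_force: [-0.5, -0.3, 0.2]
finger_gap: 23.3
```

```bash
python3 st.py 560 -71 106; python3 - <<'E'
from h import *
p,d=save('side','s12')
p=cv2.imread('pics/s12.png');cv2.imwrite('pics/s12c.png',cv2.resize(p[110:230,200:330],None,fx=5,fy=5,interpolation=cv2.INTER_CUBIC))
E
```

```text
[[0.001, -1.0, 0.002], [-0.001, 0.002, 1.0], [-1.0, -0.001, -0.001]] [560.3 -71.7  94.6] 15.925 [-0.19  0.45  1.59 -0.    1.1  -1.76] 23.29981852743188
dp cm [-1.14  0.03  0.07]
turn deg [-0.09 -0.04  0.05]
```

View pics/s12c.png

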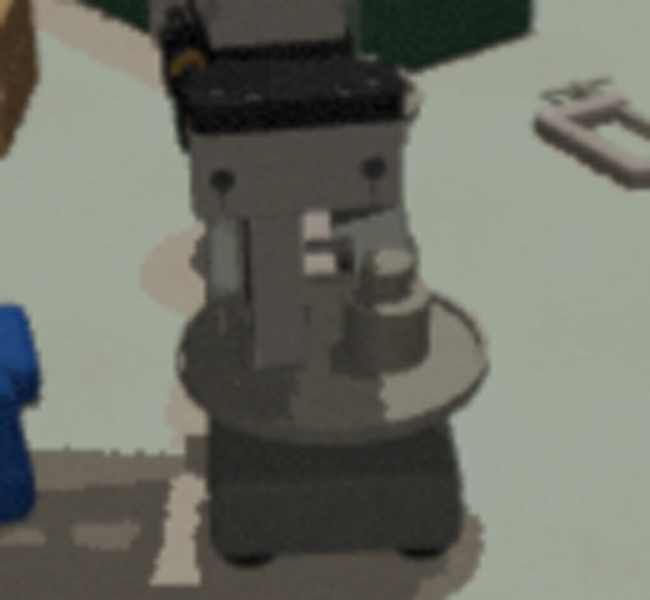

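Request:
jog_arm(
  turn=[
    [0,0,0],
    [0,0,0],
    [0,0,0],
    [0,0,0],
    [0,0,0],
    [0,0,0],
  ],
  dp=[
    [0,0,0],
    [0,0,0],
    [0,0,0],
    [0,0,0],
    [0,0,0],
    [0,0,0],
  ],
  gripper=[0.65,0.58,0.58,0.58,0.58,0.58],
)

```text
clock: 16.73
eef_pos: [560.4, -71.6, 94.9]
eef_rot: [-2.05, 1.569, -0.481]
wrist_force: [0.3, -0.3, 0.4]
finger_gap: 39.6
```

Request:
jog_arm(
  turn=[
    [0,0,0],
    [0,0,0],
    [0,0,0],
    [0,0,0],
    [0,0,0],
    [0,0,0],
    [0,0,0],
    [0,0,0],
  ],
  dp=[
    [-0.8,0,0],
    [-2,0,0],
    [-4,0,0],
    [-3,0,0],
    [0,4,-5],
    [0,4,-5],
    [0,4,-5],
    [0,2,-4],
  ],
  gripper=[0.58,0.58,0.58,0.58,0.58,0.58,0.58,0.58],
)

```text
clock: 17.73
eef_pos: [420.3, -261.0, 200.5]
eef_rot: [-2.11, 1.565, -0.535]
wrist_force: [1.7, -0.6, -0.7]
finger_gap: 39.5
```

Request:
jog_arm(
  turn=[
    [0,0,0],
    [0,0,0],
    [0,0,0],
    [0,0,0],
    [0,0,0],
    [0,0,0],
    [0,0,0],
    [0,0,0],
  ],
  dp=[
    [0,0,0],
    [0,0,0],
    [0,0,0],
    [0,0,0],
    [0,0,0],
    [0,0,0],
    [0,0,0],
    [0,0,0],
  ],
  gripper=[0.58,0.58,0.58,0.58,0.58,0.58,0.58,0.58],
)

```text
clock: 18.73
eef_pos: [420.8, -260.3, 201.6]
eef_rot: [-2.09, 1.564, -0.516]
wrist_force: [0.3, 0.9, -0.1]
finger_gap: 39.7
```

```bash
python3 st.py ; python3 - <<'E'
from h import *
p,d=save('side','s13')
p=cv2.imread('pics/s13.png');cv2.imwrite('pics/s13c.png',cv2.resize(p[90:240,180:340],None,fx=4,fy=4,interpolation=cv2.INTER_CUBIC))
p,d=save('top','t13')
p=cv2.imread('pics/t13.png');cv2.imwrite('pics/t13c.png',cv2.convertScaleAbs(cv2.resize(p[125:245,75:335],None,fx=3,fy=3,interpolation=cv2.INTER_CUBIC),alpha=1.4))
f=lambda d,a,b,c,e:np.median([px2w('top',u,v,float(d[v,u]))[2] for u in range(a,b) for v in range(c,e)]).round(1)
for n in('top0','t13'):
    d=np.load(f'pics/{n}.npy');print('pan',f(d,212,224,164,176),'jar',f(d,101,110,150,158),'jarpan',f(d,96,108,172,178))
E
```

```text
[[0.006, -1.0, -0.004], [-0.004, -0.004, 1.0], [-1.0, -0.006, -0.004]] [ 420.8 -260.3  201.6] 18.725 [-0.63  0.18  1.68  0.    1.28 -2.2 ] 39.7330383657599
pan 102.3 jar 144.1 jarpan 76.6
pan 90.0 jar 157.6 jarpan 89.3
```

View pics/s13c.png

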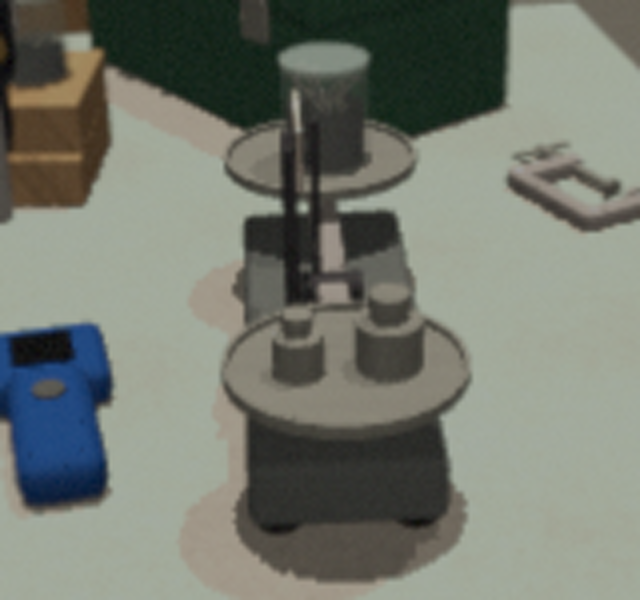

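View pics/t13c.png

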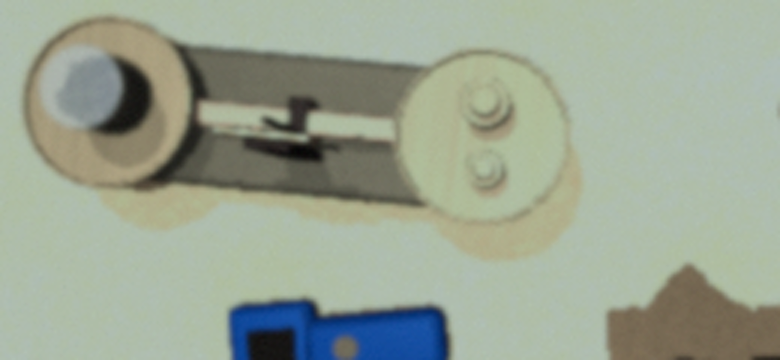

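```bash
python3 - <<'E'
from h import *
f=lambda d,a,b,c,e:np.median([px2w('top',u,v,float(d[v,u]))[2] for u in range(a,b) for v in range(c,e)]).round(1)
p,d=save('top','t14');print(f(d,212,224,164,176))
for n,u,v,z in(('L',75+485/3,125+102/3,129),('S',75+487/3,125+170/3,122),('pan',75+483.5/3,125+136.5/3,93)):print(n,pxz('top',u,v,z).round(1))
print(order.sign_off())
E
```

```text
89.4
L [601.2 -75.1 129. ]
S [557.7 -75.6 122. ]
pan [581.8 -71.6  93. ]
the job is handed in; nothing more can be done
None
```

I set both steel weights in the empty pan and handed the job in at about 19 s, with the beam level in my last images; the sign-off gave no verdict.

- **Large weight:** I set it down first. About 1.5 s later the pan still read 102.5 mm, so the beam had not moved. That meant the jar weighs about as much as both weights.
- **Small weight:** I lowered it until the pan came down with it to near level, then released it.
- **Beam level:** At the last checks the weights' pan stood at 89.4–90.0 mm and the jar's pan at 89.3 mm; level is 89 mm.
- **Position in the pan:** The large weight is about 20 mm from the pan's centre and the small weight about 24 mm, both within the 48 mm allowed. Both stand upright.
- **Other objects:** I did not touch the orange and purple look-alikes, and the arm was clear of everything at hand-in.
- **Disagreements:** The y positions of the weights in the last image differed from the measured release pose by 3–4 mm, which does not matter here. The grip gap read about 1.5 mm less than each weight's diameter.

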